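# Gather the spare knobs in the red corner of the tote

## Robot

A 6-joint arm with a two-finger parallel gripper is mounted at the origin on a cart in front of the work surface, level with it; the furniture and walls round the work are solid. World frame = base frame: x ahead of the robot, y to its left, z up, the work surface at z = 0. Lengths are in mm, angles in rad, forces in N, time in s.
With the tool pointing down it reaches from about 350 to 775 mm from the base axis. Payload 7.3 kg.
Tool frame: the origin (TCP) lies between the finger pads, 19 mm behind the fingertips; this is the grasp point; z points along the fingers, y is the line along which they close (so a half turn about z gives the same grasp; the last joint's range is limited). The gripper opens to 92 mm and grips with 3 to 60 N. Pads are 19 mm wide; open, the fingers measure 130 mm over their backs; the gripper's body (75 mm by 190 mm) begins 47 mm behind the grasp point.
Start: joints at [-1.39, 0.342, 1.524, -0, 1.275, -0.146], TCP at [168.555, -497.225, 245.541] pointing down, gripper open.
Joint ranges: [-2.53, 2.53], [-0.77, 2.02], [0.04, 2.7], [-1, 4.14], [0.28, 2.66], [-3.11, 3.11]. Speed limits (rad/s): [2.57, 2.57, 3.14, 3.14, 3.14, 3.14].

## Interface

Orientations are given as a unit quaternion [x, y, z, w].
In Python, from station import * gives the robot as it stands. The module is installed in compiled form; this text tells all that it offers.
- The arm moves only by the tool apply_moves, never from a script. Its argument "increments" is a list that holds one entry, the list of rows, each a list of 7 numbers: the shift along the world's x, y, z in m, then the turn, a rotation vector about the world's x, y, z in rad, then the opening in per cent of the stroke, from 0 (shut) to 100 (fully open). A call has 1 to 20 rows; each row is the pose to reach, as a shift and turn from the pose commanded when the call began; what a row does not reach only later rows make up. A row lasts 1/8 s, in which the tool goes at most 62.5 mm and 10.7 degrees, less where a joint would pass 70% of its speed; a pose out of reach is approached as far as the arm can. A call with a gripper value outside its range is refused whole. The fingers move at their own pace and stop on an object; "newtons" is the grip in N (left out, the last holds). Time passes only in rows, so rows that repeat a pose let the fingers close. It gives the time, the measured TCP pose, the force, the opening and the grip force at its end, in the units of the state.
- sense(): the state, without advancing time (a new reading comes with each control period).
- camera(name): name is "scene" or "top" or "wrist"; returns (picture, depth): 384x512x3 uint8, blue, green, red; 384x512 float32, mm along the optical axis (not along the pixel's ray), 0 where there is no reading.
- camera_params(name): a dict with "fx", "fy", "cx", "cy" (pixels), "k1" (the pictures are not rectified: a ray, as slopes to the right and down, at radius r is drawn at 1 + k1 r^2 times it, then the intrinsics apply), "R" (3x3) and "t" (3): a world point X has camera coordinates R X + t. Camera axes: x right, y down, z forward; pixel columns grow to the right and rows downward; lengths in mm; the calibration is good to about 2 mm. A picture is of the moment at which its call begins: read the wrist's pose just before it. camera_params takes no time and is no camera call; for the wrist camera it gives the pose at the moment of the call.
- close_job(): hands the job in; it is judged then, once.
The state is a dict: "t": time; "qpos": joint angles; "qd": joint speeds; "joint_torque": joint torques, N m; "tool_pos": TCP position; "tcp_rot": TCP orientation; "wrist_force": force on the tool from outside, world axes, zero at the start; "moment": the same for the moment, N m; "opening": finger opening in mm; "finger_force": force on a finger pad.
Only numpy, scipy, OpenCV 4.12 (cv2) and the standard library are available. Lean on these libraries where they do the work, as an engineer would, in place of code of your own. Each camera call takes 0.05 s, during which the arm holds its last target. There are 200 camera calls.

## Task

One spare control knob has been left out on the bench: put it into the blue tote with the other two and let go of it. Then lift the tote by its handle, clear of the bench, and tilt it roughly 30 degrees so that its red corner is the lowest point and all three knobs slide together into that corner without spilling. Finish while still holding the tote up, tilted and still, with the knobs gathered; leave the multimeter, the relay and the flux bottle alone.

Things in the scene. Friction and masses are not known exactly. Their poses are not given: they have to be found in the camera images.
- tote: Blue open carrying tote, loose on the bench, yaw 1.1 to 3.86 rad (red corner toward the robot or to one side), 0.24 to 0.48 kg empty. Outside 240 mm along own x, 160 along own y (168 over the handle's cheeks), rim at z = 50; inside 232 x 152, walls 4, inner floor at z = 7. Origin: centre of the underside, z up. The corner at own +x +y is red. A rigid handle bar runs along own y over its middle.
- tote_grip (a point): Centre of the tote's handle bar, at tote own (0, 0, 111) mm, axes as the tote. Black rubber grip 16 mm wide (own x), 90 long (own y), 22 high (z 100 to 122); beyond it the bar is aluminium, 12 wide, 18 high, out to upright cheeks at own y = +-82. Free beneath. Take it from above, fingers closing along own x.
- tote_corner (a point): Inside the red corner, where its two walls meet the inner floor, at tote own (116, 76, 7) mm, axes as the tote. The tote's inside is slick (friction 0.11 to 0.17): knobs begin to slide at 6 to 10 degrees, but need about 20 degrees of tilt midway between own +x and +y to slide also along a wall into the corner. A wall shelf overhangs the bench beyond x = 0.62 m: tilt nearer the robot.
- knob_1: Spare black control knob with a light cap, round, 28 mm across, 16 mm high (18 with the pointer), 30 g, lying in the half of the tote away from the red corner (tote own x below 0). Origin: centre of the underside.
- knob_2: A second knob, the same as knob_1, in the tote.
- stray_knob: The third knob, the same as knob_1, standing upright on the bench to the right of the tote. Origin: centre of the underside. It can be taken from above across its 28 mm. The half of the tote at own x above +20 mm is empty at the start.
- meter: Yellow and black multimeter lying on the bench, 160 x 78 x 46 mm; a bystander. Origin: centre of the underside, x along its length.
- plug_in_relay: Small plug-in relay with a clear cover, standing, 28 x 22 x 40 mm; a bystander. Origin: centre of the underside.
- flux: Small brown bottle with a black cap, 33 mm across, 74 mm high, standing; a bystander. Origin: centre of the underside.

How it is judged:
By the outcome, as a careful person would: the job done as asked, in the order asked, and still so for the second after the job is handed in, while the arm keeps its last pose, push and grip.
It also fails if it takes over 64 s, if anything falls off the work surface, if the arm or the gripper's body presses on something with over 40 N, if the wrist force passes 120 N, or if a joint passes its speed limit or range.

## Working session

There is one attempt and no reset: what is moved stays moved. The work goes in short steps, Python scripts to look and compute and a tool call to move; the robot and the scene stay as the last step left them, time stands still between calls to the robot, and variables do not carry over. Pictures are saved under pics/ and viewed, at most 10 in all, crops included, and the job is handed in when it is done.

Besides the shell and the picture viewer there is one more tool, called in YAML: its name, and indented under it one key for each argument. apply_moves: Moves the arm, as the interface text tells. Its arguments: {"type":"object","properties":{"increments":{"type":"array"},"newtons":{"type":"number"}},"required":["increments"]}

```bash
mkdir -p pics
cat > h.py <<'E'
from station import *
import numpy as np, cv2
def P(name):
    p=camera_params(name); return p,np.array(p["R"]).reshape(3,3),np.array(p["t"]).ravel()
def cloud(name,depth,prm):
    p,R,t=prm
    K=np.array([[p["fx"],0,p["cx"]],[0,p["fy"],p["cy"]],[0,0,1.]])
    h,w=depth.shape
    u,v=np.meshgrid(np.arange(w),np.arange(h))
    xd=(u-p["cx"])/p["fx"]; yd=(v-p["cy"])/p["fy"]
    x,y=xd.copy(),yd.copy()
    for _ in range(8):
        s=1+p["k1"]*(x*x+y*y); x,y=xd/s,yd/s
    rays=np.dstack([x,y,np.ones_like(x)])
    X=(rays*depth[...,None]-t)@R
    X[depth<=0]=np.nan
    return X,rays@R,-R.T@t
def shot(name):
    prm=P(name); im,d=camera(name); return (im,)+cloud(name,d,prm)
def onplane(rays,C,u,v,z):
    r=rays[int(round(v)),int(round(u))]; return C+r*(z-C[2])/r[2]
E
python3 - <<'E'
from h import *
for n in("top","scene"):
    im,X,r,C=shot(n); cv2.imwrite(f"pics/{n}0.png",im); np.savez(f"{n}0.npz",im=im,X=X,r=r,C=C); print(n,C)
print(sense())
E
```

```text
top [ 404.22371102  -61.58304272 1026.51726662]
scene [ 72.69099807 582.13711587 886.25807003]
{'t': 0.1, 'qpos': array([-1.39001431e+00,  3.42651095e-01,  1.52490057e+00, -1.60247197e-05,
        1.27537929e+00, -1.45987081e-01]), 'qd': array([ 5.88565811e-04, -1.07789576e-03, -1.39010417e-03, -6.94860619e-04,
        1.46539497e-03, -6.63432542e-05]), 'joint_torque': array([ 1.85691286e-03, -4.32002950e+01, -2.44694710e+01,  7.19443965e-02,
        5.25439787e-02, -3.96324151e-05]), 'tool_pos': array([ 168.48143334, -496.89038625,  244.92275065]), 'tcp_rot': array([ 9.86681809e-01,  1.62660877e-01, -1.93034713e-05, -6.68915112e-04]), 'wrist_force': array([-0.609847  , -0.07593506,  0.09269472]), 'moment': array([ 0.02927504, -0.06143806, -0.00869856]), 'finger_force': 0.0, 'opening': 91.8142581286915}
```

View pics/top0.png

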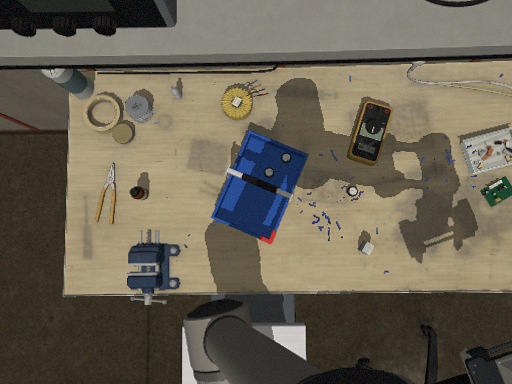

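View pics/scene0.png

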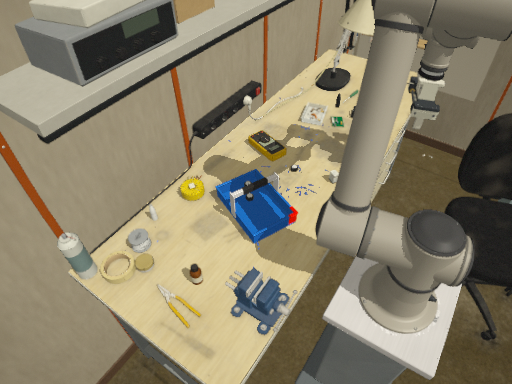

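The top view shows the tote at about (260,186) with its red corner at (268,238). The stray knob is at (352,191), the meter at (370,130), the relay at (367,247), the flux bottle at (137,193), and the two tote knobs at (286,157) and (269,172). The scene view agrees. Next I'll measure.

Run:
```python
from h import *
D=np.load("top0.npz"); im,X,r,C=D["im"],D["X"],D["r"],D["C"]
hsv=cv2.cvtColor(im,cv2.COLOR_BGR2HSV); H,S,V=cv2.split(hsv)
Z=X[...,2]
def cen(m,z):
    v,u=np.nonzero(m); q=np.array([onplane(r,C,a,b,z) for a,b in zip(u,v)]); return q
uu,vv=np.meshgrid(np.arange(512),np.arange(384))
win=lambda u,v,s:(abs(uu-u)<=s)&(abs(vv-v)<=s)
# stray knob: dark or raised
print("stray z patch");print(np.round(Z[183:200,344:361:2]))
m=win(352,191,9)&(Z>9); q=X[m]; print("stray",m.sum(),np.median(q,0),(q.min(0)+q.max(0))/2)
# tote
red=((H<8)|(H>172))&(S>150)&(V>90)&win(268,238,12)
blue=(H>100)&(H<125)&(S>130)&win(260,186,65)
m=((blue|red)&(Z>42)&(Z<58)).astype(np.uint8)
m2=cv2.morphologyEx(m,cv2.MORPH_CLOSE,np.ones((3,3)))
v,u=np.nonzero(m2); q=cen(m2,50)
rect=cv2.minAreaRect(q[:,:2].astype(np.float32)); print("rim",m.sum(),rect); print(cv2.boxPoints(rect))
print("red",X[red&(Z>30)].mean(0),red.sum())
g=win(260,186,40)&(Z>112)&(Z<132); 
dk=g&(V<70); print("grip",dk.sum(),X[dk].mean(0)); q=X[dk][:,:2]; print(cv2.minAreaRect(q.astype(np.float32)))
q=X[g][:,:2]; print("bar",g.sum(),cv2.minAreaRect(q.astype(np.float32)))
for a,b in((286,157),(269,172)): print("k",onplane(r,C,a,b,23))
for n,a,b,s in(("relay",367,247,9),("meter",370,130,25),("flux",137,193,9)):
    k=win(a,b,s)&(Z>20)&(Z<90); print(n,X[k].min(0),X[k].max(0))
```

```text
stray z patch
[[ 0. -0. -1. -3. -0. -2.  2. -1.  3.]
 [ 0. -3. -1. -3. -2.  2.  1.  2.  0.]
 [ 3. -0.  1. -0.  1. -0.  1.  2.  1.]
 [ 6. -2. -1. -1. 15. -3.  2.  2. -0.]
 [-1. -0.  1. 15. 16. 15.  1.  0. -3.]
 [ 1. -2.  7. 21. 18. 18. 13.  2. -1.]
 [-1. -1. 14. 15. 15. 16. 16.  1. -2.]
 [-1. -3. 14. 17. 17. 19. 18. -2.  4.]
 [ 4. -1. 14. 18. 19. 19. 20.  1. -3.]
 [-2. -2. 13. 15. 16. 15. 16. -3.  1.]
 [-2.  1. 15. 18. 20. 18. 17.  0.  5.]
 [ 1.  1. 13. 13. 19. 17.  8.  1.  1.]
 [-3. -1. -0. 14. 13. 14. -1. -2. -0.]
 [-2. -5.  2.  0.  2. -1.  4. -0.  1.]
 [ 6.  0. -1. -3. -3.  0.  1.  0. -3.]
 [-0. -1.  2.  0. -1.  3. -0.  6.  0.]
 [ 2.  3. -1.  0.  5.  1.  2.  1.  0.]]
stray 82 [ 491.64625614 -288.65897806   16.06082069] [ 493.0563591  -289.67364116   15.56171217]
rim 861 ((505.2669677734375, -48.61036682128906), (165.91436767578125, 245.60206604003906), 66.09378814697266)
[[ 359.38342   -74.686676]
 [ 583.9153   -174.21463 ]
 [ 651.1505    -22.534058]
 [ 426.61865    76.9939  ]]
red [375.30276409 -68.58334386  50.35445844] 93
grip 260 [505.91007487 -48.89555383 121.11021765]
((506.5641174316406, -48.54084014892578), (87.9446029663086, 16.123933792114258), 66.1365737915039)
bar 461 ((506.34588623046875, -48.686737060546875), (167.4645233154297, 24.895694732666016), 66.02726745605469)
k [ 582.95246495 -118.42152963   23.        ]
k [544.11789857 -73.31466504  23.        ]
relay [ 330.09672074 -329.90237063   20.43497851] [ 363.29213997 -300.55365045   44.66898467]
meter [ 581.39758261 -395.69018389   20.22282586] [ 716.03250601 -279.01740482   49.21818563]
flux [478.12023405 249.15927145  20.02384516] [510.57532604 275.08138927  76.45111835]
```

apply_moves:
  increments:
    - [[0.08,0.05,0,0,0,-0.18,70],[0.16,0.1,0,0,0,-0.36,70],[0.24,0.15,-0.03,0,0,-0.54,70],[0.323,0.208,-0.105,0,0,-0.747,70],[0.323,0.208,-0.105,0,0,-0.747,70],[0.323,0.208,-0.105,0,0,-0.747,70],[0.323,0.208,-0.105,0,0,-0.747,70],[0.323,0.208,-0.105,0,0,-0.747,70],[0.323,0.208,-0.105,0,0,-0.747,70],[0.323,0.208,-0.105,0,0,-0.747,70],[0.323,0.208,-0.105,0,0,-0.747,70],[0.323,0.208,-0.105,0,0,-0.747,70]]

```text
t: 1.6
tool_pos: [491.2, -289.8, 141.0]
tcp_rot: [0.978, -0.209, 0.0, 0.0]
wrist_force: [1.0, 0.1, 0.6]
opening: 64.1
finger_force: 0.0
```

Run:
```python
from h import *
s=sense(); print(s["t"],s["tool_pos"],s["tcp_rot"],s["opening"],s["wrist_force"])
im,X,r,C=shot("wrist"); cv2.imwrite("pics/w1.png",im)
Z=X[...,2]; print(C)
m=(Z>8)&(Z<24)&(np.hypot(X[...,0]-491,X[...,1]+289)<30)
v,u=np.nonzero(m); print(m.sum(),u.mean(),v.mean(),np.median(X[m],0),(np.percentile(X[m],1,0)+np.percentile(X[m],99,0))/2)
top=m&(Z>14); c,rad=cv2.minEnclosingCircle(X[top][:,:2].astype(np.float32)); print(c,rad)
```

```text
1.6 [ 491.19116904 -289.84814145  140.98756627] [ 9.77889233e-01 -2.09123222e-01  2.86816440e-04  2.08759429e-04] 64.1048980828203 [1.02733248 0.06255732 0.57190508]
[ 555.15631042 -318.4832678   278.94655173]
698 256.8338108882522 187.86389684813753 [ 493.65238899 -290.68551118   15.31257844] [ 493.01288085 -290.30944263   13.0558459 ]
(492.6485900878906, -290.167236328125) 12.487184524536133
```

View pics/w1.png

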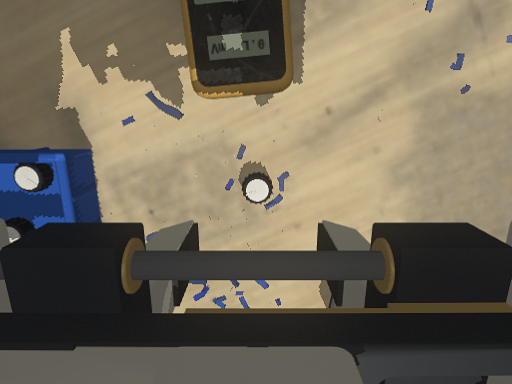

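The wrist view shows the knob upright at pixel (257,188), centred between the fingers. The meter is clear at the top, and the tote is on the left.

apply_moves:
  increments:
    - [[0.0015,-0.0005,-0.05,0,0,0,65],[0.0015,-0.0005,-0.09,0,0,0,65],[0.0015,-0.0005,-0.11,0,0,0,65],[0.0015,-0.0005,-0.118,0,0,0,65],[0.0015,-0.0005,-0.118,0,0,0,65],[0.0015,-0.0005,-0.118,0,0,0,10],[0.0015,-0.0005,-0.118,0,0,0,10],[0.0015,-0.0005,-0.118,0,0,0,10],[0.0015,-0.0005,-0.118,0,0,0,10],[0.0015,-0.0005,-0.118,0,0,0,10],[0.0015,-0.0005,-0.118,0,0,0,10],[0.0015,-0.0005,-0.118,0,0,0,10],[0.0015,-0.0005,-0.09,0,0,0,10],[0.0015,-0.0005,-0.04,0,0,0,10],[0.0015,-0.0005,0.01,0,0,0,10],[0.0015,-0.0005,0.06,0,0,0,10],[0.0015,-0.0005,0.06,0,0,0,10],[0.0015,-0.0005,0.06,0,0,0,10]]
  newtons: 15

```text
t: 3.9
tool_pos: [492.5, -289.3, 199.5]
tcp_rot: [0.978, -0.209, -0.001, -0.0]
wrist_force: [0.0, -0.5, -0.2]
opening: 26.3
finger_force: 15.0
```

apply_moves:
  increments:
    - [[-0.012,0.06,0,0,0,0,10],[-0.024,0.12,0,0,0,0,10],[-0.036,0.18,0,0,0,0,10],[-0.048,0.24,0,0,0,0,10],[-0.053,0.2595,0,0,0,0,10],[-0.053,0.2595,0,0,0,0,10],[-0.053,0.2595,-0.05,0,0,0,10],[-0.053,0.2595,-0.1,0,0,0,10],[-0.053,0.2595,-0.14,0,0,0,10],[-0.053,0.2595,-0.16,0,0,0,10],[-0.053,0.2595,-0.169,0,0,0,10],[-0.053,0.2595,-0.169,0,0,0,10],[-0.053,0.2595,-0.169,0,0,0,10],[-0.053,0.2595,-0.169,0,0,0,10]]

```text
t: 5.65
tool_pos: [440.4, -30.4, 32.0]
tcp_rot: [0.978, -0.209, 0.001, 0.0]
wrist_force: [0.2, -0.6, 0.0]
opening: 26.7
finger_force: 15.0
```

apply_moves:
  increments:
    - [[0,0,0,0,0,0,48],[0,0,0,0,0,0,48],[0,0,0,0,0,0,48],[0,0,0,0,0,0,48],[0,0,0.02,0,0,0,48],[0,0,0.07,0,0,0,48],[0,0,0.12,0,0,0,48],[0,0,0.1685,0,0,0,60],[0.01,-0.002,0.1685,0,0,0.18,60],[0.02,-0.004,0.1685,0,0,0.36,60],[0.03,-0.006,0.1685,0,0,0.54,60],[0.04,-0.008,0.1685,0,0,0.72,60],[0.05,-0.01,0.1685,0,0,0.9,60],[0.0663,-0.0184,0.1685,0,0,1.08,60],[0.0663,-0.0184,0.1685,0,0,1.26,60],[0.0663,-0.0184,0.1685,0,0,1.44,60],[0.0663,-0.0184,0.1685,0,0,1.571,60],[0.0663,-0.0184,0.1685,0,0,1.571,60],[0.0663,-0.0184,0.1685,0,0,1.571,60]]

```text
t: 8.02
tool_pos: [506.3, -48.6, 200.0]
tcp_rot: [0.84, 0.543, -0.0, -0.0]
wrist_force: [0.7, -1.1, -0.4]
opening: 54.9
finger_force: 0.0
```

Run:
```python
from h import *
s=sense(); print(s["t"],s["tool_pos"],s["tcp_rot"],s["opening"],s["qpos"])
im,X,r,C=shot("wrist"); i2=camera("scene")[0]; cv2.imwrite("pics/w2.png",np.hstack([im,i2[100:,120:408][:284]]) if 0 else np.hstack([cv2.resize(im,(400,300)),cv2.resize(i2[150:270,190:350],(400,300))]))
Z=X[...,2]; V=im.max(2)
m=(Z>110)&(Z<132)&(np.hypot(X[...,0]-506,X[...,1]+49)<90)&(V<70)
print(m.sum(),C); 
if m.sum()>20: print(X[m].mean(0),cv2.minAreaRect(X[m][:,:2].astype(np.float32)))
```

```text
8.025 [506.28302852 -48.60105698 199.97800414] [ 8.39667591e-01  5.43100667e-01 -3.81345925e-05 -2.31502416e-05] 54.854338435311355 [-2.46472067e-01  3.54815215e-01  1.63923674e+00 -2.65718960e-05
  1.14762657e+00  1.76084272e-01]
1982 [535.6347187   13.92923036 337.89497613]
[508.04516377 -45.67858256 120.4439533 ] ((507.85791015625, -44.336341857910156), (80.18887329101562, 15.235321044921875), 65.95611572265625)
```

View pics/w2.png

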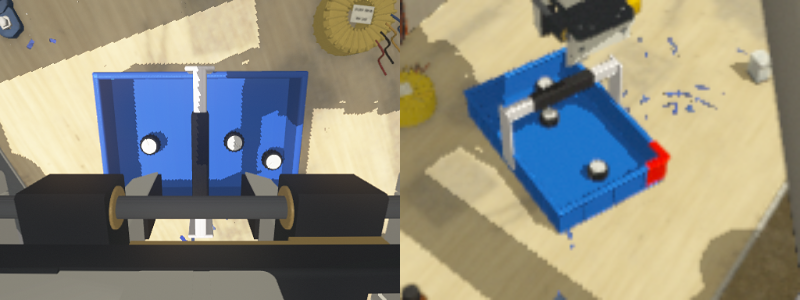

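The left half shows the three knobs in the tote, at (149,146), (233,142) and (273,160), with the handle bar between the fingers. The right half shows the released knob upright on the red-corner side. Next, grip the handle and lift slightly.

apply_moves:
  increments:
    - [[0,0,-0.04,0,0,0,60],[0,0,-0.075,0,0,0,60],[0,0,-0.089,0,0,0,60],[0,0,-0.089,0,0,0,60],[0,0,-0.089,0,0,0,0],[0,0,-0.089,0,0,0,0],[0,0,-0.089,0,0,0,0],[0,0,-0.089,0,0,0,0],[0,0,-0.089,0,0,0,0],[0,0,-0.089,0,0,0,0],[0,0,-0.089,0,0,0,0],[0,0,-0.089,0,0,0,0],[0,0,-0.085,0,0,0,0],[0,0,-0.08,0,0,0,0],[0,0,-0.074,0,0,0,0],[0,0,-0.067,0,0,0,0],[0,0,-0.06,0,0,0,0],[0,0,-0.055,0,0,0,0],[0,0,-0.055,0,0,0,0],[0,0,-0.055,0,0,0,0]]
  newtons: 60

```text
t: 10.62
tool_pos: [506.2, -48.6, 144.9]
tcp_rot: [0.839, 0.544, -0.0, -0.0]
wrist_force: [1.0, -0.5, -5.5]
opening: 15.7
finger_force: 60.0
```

apply_moves:
  increments:
    - [[-0.003,0,0.002,0,0,0,0],[-0.009,0,0.005,0,0,0,0],[-0.017,0,0.01,0,0,0,0],[-0.026,0,0.018,0,0,0,0],[-0.035,0,0.028,0,0,0,0],[-0.043,0,0.04,0,0,0,0],[-0.049,0,0.053,0,0,0,0],[-0.053,0,0.067,0,0,0,0],[-0.055,0,0.081,0,0,0,0],[-0.056,0,0.094,0,0,0,0],[-0.056,0,0.105,0,0,0,0],[-0.056,0,0.113,0,0,0,0],[-0.056,0,0.118,0,0,0,0],[-0.056,0,0.12,0,0,0,0],[-0.056,0,0.12,0,0,0,0],[-0.056,0,0.12,0,0,0,0]]

```text
t: 12.62
tool_pos: [450.2, -48.6, 264.7]
tcp_rot: [0.839, 0.544, -0.0, -0.0]
wrist_force: [-0.6, -0.9, -5.8]
opening: 15.2
finger_force: 60.0
```

apply_moves:
  increments:
    - [[0,0,0,0.008,-0.02,0,0],[0,0,0,0.019,-0.049,0,0],[0,0,0,0.034,-0.088,0,0],[0,0,0,0.049,-0.127,0,0],[0,0,0,0.064,-0.166,0,0],[0,0,0,0.079,-0.205,0,0],[0,0,0,0.094,-0.244,0,0],[0,0,0,0.109,-0.283,0,0],[0,0,0,0.124,-0.322,0,0],[0,0,0,0.139,-0.361,0,0],[0,0,0,0.155,-0.4,0,0],[0,0,0,0.17,-0.44,0,0],[0,0,0,0.181,-0.469,0,0],[0,0,0,0.1885,-0.4885,0,0],[0,0,0,0.1885,-0.4885,0,0],[0,0,0,0.1885,-0.4885,0,0],[0,0,0,0.1885,-0.4885,0,0],[0,0,0,0.1885,-0.4885,0,0],[0,0,0,0.1885,-0.4885,0,0],[0,0,0,0.1885,-0.4885,0,0]]

```text
t: 15.12
tool_pos: [450.4, -48.6, 265.0]
tcp_rot: [0.81, 0.526, 0.253, 0.053]
wrist_force: [0.0, 0.4, -5.2]
opening: 15.7
finger_force: 60.0
```

Run:
```python
from h import *
from scipy.spatial.transform import Rotation as Ro
s=sense(); print(s["t"],s["tool_pos"],s["opening"],s["qpos"],s["wrist_force"],s["moment"])
R=Ro.from_quat(s["tcp_rot"]).as_matrix(); print("toolz tilt",np.degrees(np.arccos(-R[2,2])))
for n in("top","scene","wrist"):
    im,X,r,C=shot(n); np.savez(f"{n}3.npz",im=im,X=X,r=r,C=C)
    cv2.imwrite(f"pics/{n}3.png",im)
a,b,c=[cv2.imread(f"pics/{n}3.png") for n in("top","scene","wrist")]
cv2.imwrite("pics/all3.png",np.vstack([np.hstack([cv2.resize(a[110:310,170:370],(400,300)),cv2.resize(b[120:320,180:380],(400,300))]),np.hstack([cv2.resize(c,(400,300)),np.zeros((300,400,3),np.uint8)])]))
```

```text
15.125 [450.38256128 -48.59892154 265.04243575] 15.682478537157689 [-0.55415067 -0.00942108  2.02361448  0.54817341  0.87066712 -0.43869112] [ 0.04105437  0.37573682 -5.19568594] [-0.31798923  0.70805854  0.04074092]
toolz tilt 30.00216879341847
```

View pics/all3.png

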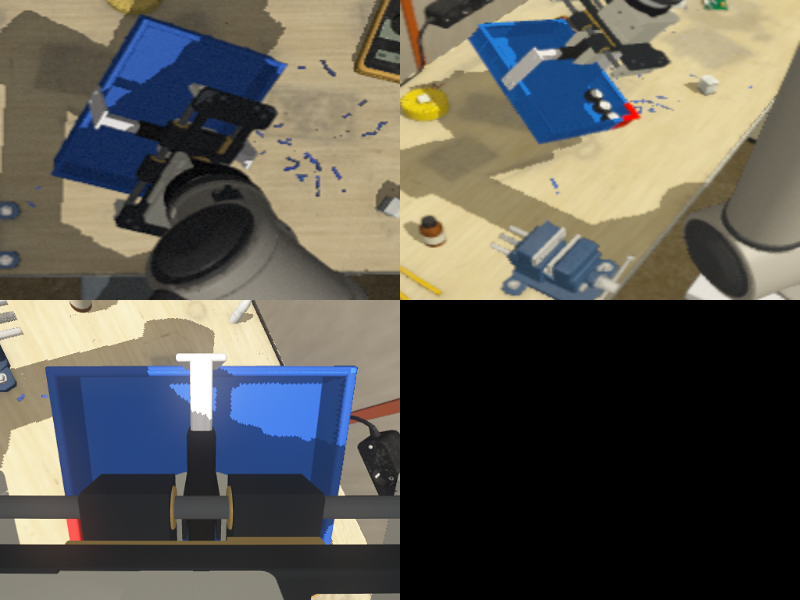

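The scene crop at top right shows three knobs in a row at (597,95), (603,105) and (612,113), close to the red corner at (630,115). I'll measure them in tote coordinates.

Run:
```python
from h import *
from scipy.spatial.transform import Rotation as Ro
s=sense(); tcp=s["tool_pos"]
Rt=Ro.from_rotvec([.1885,-.4885,0])*Ro.from_euler("z",156.0,degrees=True)
D=np.load("scene3.npz"); im,X,r,C=D["im"],D["X"],D["r"],D["C"]
L=Rt.inv().apply((X.reshape(-1,3)-tcp)).reshape(X.shape)+[0,0,111]
# tilt check: tote floor plane fit in own coordinates
H,S,V=cv2.split(cv2.cvtColor(im,cv2.COLOR_BGR2HSV))
fl=(H>100)&(H<125)&(S>130)&(L[...,2]>-5)&(L[...,2]<22)&(abs(L[...,0])<105)&(abs(L[...,1])<65)
q=L[fl]; c,*_=np.linalg.lstsq(np.c_[q[:,:2],np.ones(len(q))],q[:,2],rcond=None); print("floor slopes deg",np.degrees(c[:2]),c[2],len(q))
n=Rt.apply([-c[0],-c[1],1]); print("tilt",np.degrees(np.arccos(n[2]/np.linalg.norm(n))), "downhill own dir deg",np.degrees(np.arctan2(*(-(Rt.inv().apply([0,0,1])+[c[0],c[1],0])[[1,0]]))))
w=((S<70)&(V>130)&(L[...,2]>14)&(L[...,2]<40)&(abs(L[...,0])<125)&(abs(L[...,1])<85)).astype(np.uint8)
k,lab,st,ce=cv2.connectedComponentsWithStats(w)
for i in range(1,k):
    if st[i,4]>8: print(st[i],ce[i],np.median(L[lab==i],0))
red=((H<8)|(H>172))&(S>150)&(V>90)&(np.hypot(L[...,0]-118,L[...,1]-78)<40)
print("red",red.sum(),np.median(L[red],0))
cv2.imwrite("pics/z3.png",cv2.resize(im[140:230,240:320],(711,600)[:2] if 0 else (533,600),interpolation=cv2.INTER_CUBIC))
```

```text
floor slopes deg [0.02113374 0.22253699] 7.236378940248087 1343
tilt 29.828240168709772 downhill own dir deg 44.81442228688705
[232 175   6   5  11] [234.54545455 176.90909091] [  9.03796065 -84.38907469  26.72685928]
[276 179   6   6  23] [278.26086957 181.7826087 ] [46.80188003 62.71850352 24.15970441]
[280 187   6   6  28] [282.32142857 189.42857143] [74.27076738 61.81032846 24.32445139]
[284 195   6   5  20] [286.35 196.8 ] [100.46877835  61.44242317  24.09339936]
red 76 [118.89713434  70.75898846  49.93477844]
```

View pics/z3.png

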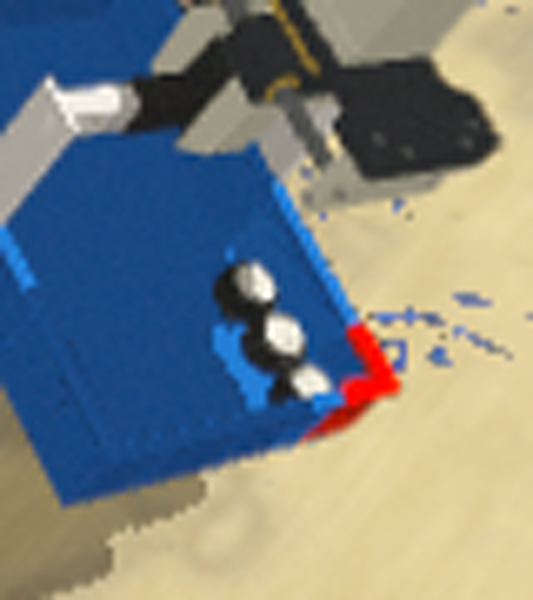

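```bash
python3 -c "
from station import *
s=sense();print(s['t'],abs(s['qd']).max(),s['finger_force']);print(close_job())"
```

```text
15.275 0.0009234306108585399 59.99650955200195
the job is handed in; nothing more can be done
None
```

I put the stray knob in the tote, lifted the tote and handed it in held still at about a 30° tilt with the red corner lowest; the three knobs are touching in a row along one wall into that corner, the farthest about 70 mm from it, and nothing spilled.

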